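Stand the slumped plate and board back up in the dish rack

TASK

In the dish rack a plate and a breakfast board have slumped forward across the empty slots. Gently push each one up and over so that it stands back in its own slot, leaning against the wire divider behind it, just like the plate that already stands at the back. Tip them by pushing only: do not lift them, and leave the standing plate and the things around the rack where they are.

Things in the scene. Friction and masses are not known exactly. Their poses are not given: they have to be found in the camera images.
- rack: Fixed steel wire dish rack, 291 wide (x) by 477 mm long (y), on a navy mat. Origin on the worktop under its centre, z up. +y, along the row of slots, is forward: plate and board have slumped to +y and are to be tipped to -y. They stand on floor rods (tops 31 mm above the worktop). Outer rim 92 mm high, loops on the long sides 110 mm.
- rear_divider (a point): Foot of the U-shaped wire divider behind the rear place, 22 mm above the worktop. Eight such dividers cross the row every 55 mm; each is 105 mm wide, its top 85 mm above the worktop; all lean back 10 degrees (top 11 mm to -y of foot). At each foot a 5 mm cross wire runs under the floor rods. The plate or the board has its foot against this one.
- front_divider (a point): The same point of the divider behind the front place, 220 mm forward (rack +y) of the rear one. The other of plate and board has its foot against it. A thing in either place has slumped on to the top of the next divider forward, and pivots on its foot when pushed.
- plate: Loose white side plate, 190 mm across, 12 mm deep, 0.36 kg. Origin at its centre, mid-depth; y is its axis, out of the underside, which faces forward (x, z may spin). Start: leans 34 deg forward, upper edge 184 mm high, centre 90 mm from the rods along the plate. Balance when upright (edge 216 mm high), then it falls by itself to 11 deg back: centre 9 mm to -y of its divider's foot, 121 mm high.
- board: Loose wooden breakfast board, 230 wide (x), 172 high (z), 12 mm thick (y), 0.32 kg, a 16 mm hole in one top corner. Origin at its centre; y faces forward; stands on its long edge. Start: leans 31 deg forward, upper edge 184 mm high. Balance when upright (edge 203 mm high), then it falls by itself to 12 deg back: centre 9 mm to -y of its divider's foot, 116 mm high.
- back_plate: A second plate, like the first, that already stands as it should at the very back of the row, 55 mm behind the rear place, leaning 12 degrees back. Same origin and axes. Leave it alone.
- moka_pot: Aluminium stovetop coffee pot, 160 mm high with its knob, about 90 mm across, with a black handle out to 78 mm from its axis (its +y). Origin under its centre. Leave it alone.
- utensil_cup: Open steel utensil cup, 92 mm in diameter, 125 mm high. Origin under its centre. Leave it alone.
- soap_bottle: Clear washing-up bottle with a white band and a red spout, 63 mm in diameter, 192 mm high. Origin under its centre. Leave it alone.
- spice_jar: Amber glass jar with a dark metal lid, 54 mm in diameter, 85 mm high. Origin under its centre. Leave it alone.
Mind the look-alikes: they are no part of the job. There is more than one size of the board; the one meant has the size given above. What is shaped like the plate but pink is not meant.

How it is judged:
By the outcome, as a careful person would: the job done as asked, in the order asked, and still so for the second after the job is handed in, with the robot touching nothing.
It also fails if it takes over 51 s, if anything falls off the work surface, if the arm or the gripper's body presses on something with over 40 N, if the wrist force passes 120 N, or if a joint passes its speed limit or range.

ROBOT

A 7-joint arm with a two-finger parallel gripper is mounted at the origin on the work surface. World frame = base frame: x ahead of the robot, y to its left, z up, the work surface at z = 0. Lengths are in mm, angles in rad, forces in N, time in s.
With the tool pointing down it reaches from about 400 to 875 mm from the base axis. Payload 4.4 kg.
Tool frame: the origin (TCP) lies midway between the tips of the shut fingers; the grasp point (between the pads) lies 19 mm behind it (env.grip_depth is the distance from the TCP to the grasp point, in mm); z points along the fingers, y is the line along which they close (so a half turn about z gives the same grasp; the last joint's range is limited). The gripper opens to 85 mm and grips with 20 to 120 N. Pads are 22 mm wide; open, the fingers measure 114 mm over their backs; the gripper's body (76 mm by 85 mm) begins 54 mm behind the grasp point. The pads swing forward as they close: fully open they stand 13 mm farther back than shut.
Start: joints at [-1.218, 0.628, 0.038, 1.517, -0.027, 0.996, -0.02], TCP at [264.31, 593.85, 231.313] pointing down, gripper open.
Joint ranges: [-3.06, 3.06], [-0.37, 2.12], [-1.25, 1.32], [0.18, 2.47], [-1.1, 4.24], [0.23, 1.98], [-2.94, 2.94]. Speed limits (rad/s): [2.57, 2.57, 3.14, 3.14, 3.14, 3.14, 3.14].

INTERFACE

Orientations are given as a unit quaternion [x, y, z, w].
In Python, from rig import env gives the robot as it stands.
- The arm moves only by the tool servo_tool, never from a script. Its argument "commands" is a list of rows, each a list of 3 entries, a list of its own where there are three numbers: the turn, a rotation vector about the tool's x, y, z in rad, then the shift along the tool's x, y, z in m, then the opening, from 0 (shut) to 1 (fully open). A call has 1 to 20 rows; each row shifts and turns the commanded pose from where the row before left it, along the tool's axes as they then stand; what a row does not reach is not made up. A row lasts 1/8 s, in which the tool goes at most 62.5 mm and 10.7 degrees, less where a joint would pass 70% of its speed; a pose out of reach is approached as far as the arm can. A call with a gripper value outside its range is refused whole. The fingers move at their own pace and stop on an object; "force" is the grip in N (left out, the last holds). Time passes only in rows, so rows that do not move let the fingers close. It gives the time, the measured TCP pose, the force, the opening and the grip force at its end, in the units of the state.
- env.get_obs(): the state, without advancing time (a new reading comes with each control period).
- env.snapshot(name): name is "side" or "top"; returns the picture (384x512x3 uint8, red, green, blue); there is no depth.
- env.camera_model(name): a dict with "fov_y" (degrees; the focal length in pixels is half the picture's height over the tangent of half this angle, whatever the lens; pixels are square), "cx", "cy" (the principal point, pixels), "R" (3x3) and "t" (3): a world point X has camera coordinates R X + t. Camera axes: x right, y down, z forward; pixel columns grow to the right and rows downward; lengths in mm; the calibration is good to about 2 mm. A picture is of the moment at which its call begins. camera_model takes no time and is no camera call.
- env.hand_in(): hands the job in; it is judged then, once.
Trained networks look in the newest picture that a camera, given by its name, has taken for a name from the list of things; names that differ only in an ending like _2 or _b are one class to them, and where a whole thing is asked for, a point or a joint stands for the part that bears it (a point fixed in the world has none). Each returns a list of dicts, best first, with "score" (0 to 1); they miss things now and then, are a little off and sometimes report something else, mostly with a low value. They report only what shows in the picture. A call takes as long as a camera call. They do not tell look-alikes from the thing itself.
- env.silhouettes(camera, label): "mask" (384x512 bool, what is visible of it) and "location" ([row, column] in pixels, amid what is visible of it).
The state is a dict: "time": time; "qpos": joint angles; "qvel": joint speeds; "joint_efforts": joint torques, N m; "position": TCP position; "tcp_rot": TCP orientation; "contact_force": force on the tool from outside, world axes, zero at the start; "moment": the same for the moment, N m; "grip_width": finger opening in mm; "gripper_force": force on a finger pad.
Only numpy, scipy, OpenCV 4.12 (cv2) and the standard library are available. Lean on these libraries where they do the work, as an engineer would, in place of code of your own. Each camera call takes 0.05 s, during which the arm holds its last target. There are 200 camera calls.

## Working session

There is one attempt and no reset: what is moved stays moved. The work goes in short steps, Python scripts to look and compute and a tool call to move; the robot and the scene stay as the last step left them, time stands still between calls to the robot, and variables do not carry over. Pictures are saved under pics/ and viewed, at most 10 in all, crops included, and the job is handed in when it is done.

Besides the shell and the picture viewer there is one more tool, called after "Emit:" in YAML: its name, and indented under it one key for each argument. servo_tool: Moves the arm, as the interface text tells. Its arguments: {"type":"object","properties":{"commands":{"type":"array"},"force":{"type":"number"}},"required":["commands"]}

```bash
ls; mkdir -p pics; python3 - <<'E'
from rig import env
import cv2, numpy as np
for n in ("side","top"):
    im=env.snapshot(n); cv2.imwrite(f"pics/{n}0.png",im[:,:,::-1])
    m=env.camera_model(n); R=np.array(m["R"]);t=np.array(m["t"])
    print(n,m["fov_y"],m["cx"],m["cy"],R.round(3).tolist(),t, "pos",-R.T@t)
    print([k for k in m])
    for l in ("plate","board","rack"):
        for d in env.silhouettes(n,l): print(l,round(d["score"],2),np.round(d["location"]),d["mask"].sum())
o=env.get_obs();print(o["time"],o["position"],o["tcp_rot"],o["contact_force"])
E
```

```text
pics
side 53.21463198455666 255.5335133130585 188.08239730148645 [[0.695, -0.718, -0.007], [-0.474, -0.451, -0.757], [0.54, 0.53, -0.654]] [-368.66583664  309.45455703 1093.29525038] pos [-187.82604812 -704.38048651  946.33008635]
['fov_y', 'cx', 'cy', 'R', 't']
plate 0.95 [186. 150.] 1229
plate 0.88 [166. 246.] 1840
plate 0.56 [228. 246.] 4275
board 0.94 [200. 272.] 2958
board 0.58 [218. 304.] 1145
board 0.55 [247. 386.] 1394
rack 0.74 [226. 249.] 4742
top 56.06856485303771 252.85470792418215 188.77735647286576 [[0.013, -0.999, 0.036], [-0.999, -0.015, -0.048], [0.049, -0.036, -0.998]] [ -53.42054501  540.90765663 1137.41208707] pos [ 485.47142163   -4.80386047 1163.37247911]
['fov_y', 'cx', 'cy', 'R', 't']
plate 0.82 [177. 209.] 2089
plate 0.64 [252. 121.] 2863
board 0.72 [198. 279.] 2315
board 0.55 [152. 373.] 1552
rack 0.82 [187. 242.] 10813
0.4 [264.24913865 593.76735253 231.17390934] [ 2.07865691e-01  9.78157366e-01 -1.36264729e-04 -5.80481806e-05] [0.1104097  0.01132827 0.56147349]
```

View pics/side0.png

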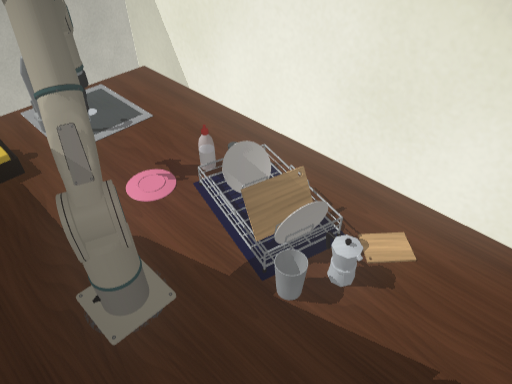

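View pics/top0.png

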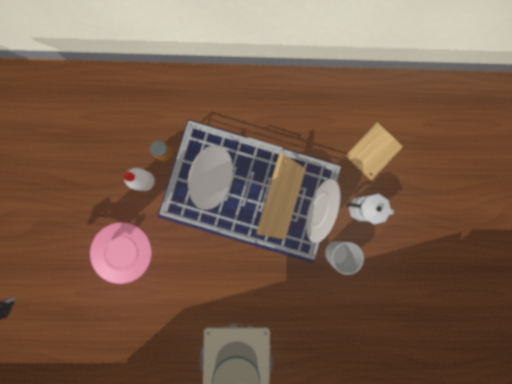

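The top view shows the rack rotated. The pink plate (252,121) and the small board lying flat (152,373) are look-alikes. The white plate at (211,323) looks narrow, so it is standing, and it is close behind the board: this is the back plate. The slumped plate is at (177,209) and the large board at (198,279), so rack forward is image left. I'll fit poses to the masks and check them in an enlarged overlay.

```bash
cat > h.py <<'E'
from rig import env
import numpy as np, cv2
from scipy.optimize import minimize
CM={n:env.camera_model(n) for n in("side","top")}
def proj(n,X):
    m=CM[n]; f=192/np.tan(np.radians(m["fov_y"]/2)); c=np.atleast_2d(X)@np.array(m["R"]).T+np.array(m["t"])
    return np.c_[m["cx"]+f*c[:,0]/c[:,2], m["cy"]+f*c[:,1]/c[:,2]]
def place(p,P):  # rack-like frame -> world
    x,y,a=p; c,s=np.cos(a),np.sin(a); return np.c_[x+c*P[:,0]-s*P[:,1], y+s*P[:,0]+c*P[:,1], P[:,2]]
def lean(P,ang,zc): # forward lean (+y) about x, centre height zc
    c,s=np.cos(ang),np.sin(ang); return np.c_[P[:,0], c*P[:,1]+s*P[:,2], -s*P[:,1]+c*P[:,2]+zc]
bx=np.array([[i,j,k] for i in(-115,115) for j in(-6,6) for k in(-86,86)],float)
th=np.linspace(0,2*np.pi,40)
disc=np.vstack([np.c_[95*np.cos(th),0*th-6,95*np.sin(th)],np.c_[60*np.cos(th),0*th+6,60*np.sin(th)]])
def hull(n,P): return cv2.convexHull(proj(n,P).astype(np.float32)).reshape(-1,2)
def poly(n,P):
    m=np.zeros((384*4,512*4),np.uint8); cv2.fillPoly(m,[np.round((hull(n,P)+.5)*4).astype(int)],1)
    return cv2.resize(m*255,(512,384),interpolation=cv2.INTER_AREA)/255.
def fit(masks,shape,p0):  # p=(x,y,yaw), shape already leaned
    def cost(p):
        q=[p[0],p[1],p[2]/100]; r=0
        for n,M in masks.items():
            a=poly(n,place(q,shape)); r+=1-np.minimum(a,M).sum()/np.maximum(a,M).sum()
        return r
    s=np.array([p0[0],p0[1],p0[2]*100]); o=minimize(cost,s,method="Nelder-Mead",options=dict(initial_simplex=[s,s+[25,0,0],s+[0,25,0],s+[0,0,12]],xatol=.1,fatol=1e-4))
    return np.r_[o.x[:2],o.x[2]/100],o.fun
def unproj(n,px,z):
    m=CM[n]; f=192/np.tan(np.radians(m["fov_y"]/2)); R=np.array(m["R"]);t=np.array(m["t"])
    d=R.T@np.array([(px[0]-m["cx"])/f,(px[1]-m["cy"])/f,1]); o=-R.T@t; return o+d*(z-o[2])/d[2]
def near(n,l,rc):
    return min(env.silhouettes(n,l),key=lambda d:np.hypot(*(np.array(d["location"])-rc)))["mask"].astype(float)
E
cat > fit0.py <<'E'
from h import *
C=np.array([unproj("top",c,92)[:2] for c in[(189,122),(340,166),(315,260),(162,214)]])
print(C.round(), C.mean(0)); d=(C[0]+C[3]-C[1]-C[2]); print("len",np.hypot(*d)/2)
a=np.arctan2(d[1],d[0])-np.pi/2; r=np.r_[C.mean(0),a]
B=lean(bx,np.radians(31),184-86*np.cos(np.radians(31))-6*np.sin(np.radians(31)))
P=lean(disc,np.radians(34),31+90*np.cos(np.radians(34)))
bm={"side":near("side","board",(200,272)),"top":near("top","board",(198,279))}
pm={"side":near("side","plate",(166,246)),"top":near("top","plate",(177,209))}
b0=unproj("top",(279,198),110); p0=unproj("top",(209,177),105)
b,cb=fit({"top":bm["top"],"side":bm["side"]},B,[b0[0],b0[1],a]); p,cp=fit(pm,P,[p0[0],p0[1],a])
pt,_=fit({"top":pm["top"]},P,[p0[0],p0[1],a])
print("rack",r,"board",b,cb,"plate",p,cp,"platetop",pt)
def rel(q): d=q[:2]-r[:2]; return [np.cos(a)*d[0]+np.sin(a)*d[1],-np.sin(a)*d[0]+np.cos(a)*d[1]]
print("rel",rel(b),rel(p))
rim=np.array([[i*145.5,j*238.5,92] for i,j in((1,1),(1,-1),(-1,-1),(-1,1))])
out=[]
for n,(x0,y0) in(("top",(155,115)),("side",(190,130))):
    im=cv2.resize(env.snapshot(n)[y0:y0+150,x0:x0+195,::-1],None,fx=2,fy=2,interpolation=cv2.INTER_CUBIC) if 0 else cv2.resize(env.snapshot(n)[y0:y0+150,x0:x0+195,::-1].copy(),None,fx=4,fy=4,interpolation=cv2.INTER_CUBIC)
    for pts,col in((proj(n,place(r,rim)),(0,0,255)),(hull(n,place(b,B)),(0,255,0)),(hull(n,place(p,P)),(255,0,255))):
        cv2.polylines(im,[np.round((pts-[x0,y0]+.5)*4).astype(int)],True,col,1)
    cv2.imwrite(f"pics/ov_{n}.png",im)
E
python3 fit0.py
```

```text
[[ 734.  150.]
 [ 610. -305.]
 [ 329. -230.]
 [ 460.  223.]] [533.35558384 -40.4321108 ]
len 471.78740336912426
rack [ 5.33355584e+02 -4.04321108e+01 -2.73275476e-01] board [ 5.10852440e+02 -1.27395332e+02 -2.66157381e-01] 0.19830104050764596 plate [ 5.70293517e+02  8.62247351e+01 -2.67836036e-01] 0.1832216530275823 platetop [ 5.71630407e+02  8.58052687e+01 -2.62845467e-01]
rel [np.float64(1.8021276105904498), np.float64(-89.8094960313061)] [np.float64(1.3842306403341311), np.float64(131.9259316322328)]
```

View pics/ov_top.png

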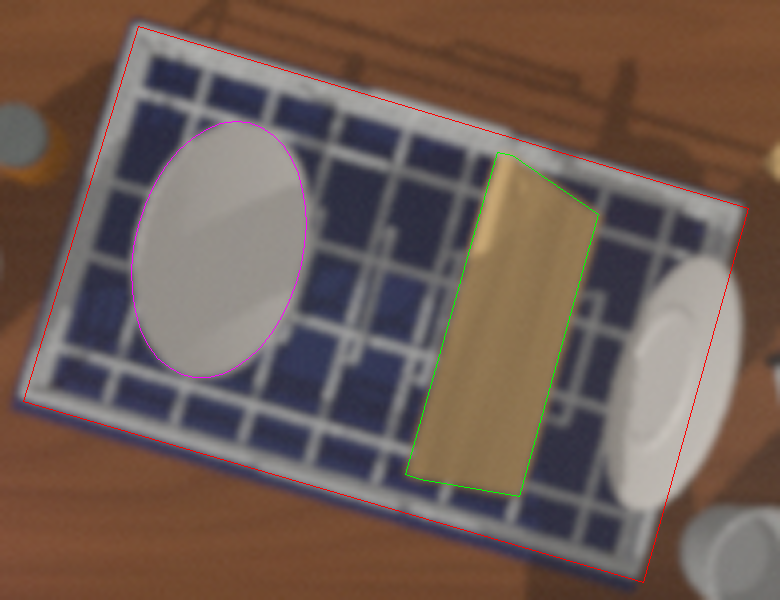

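View pics/ov_side.png

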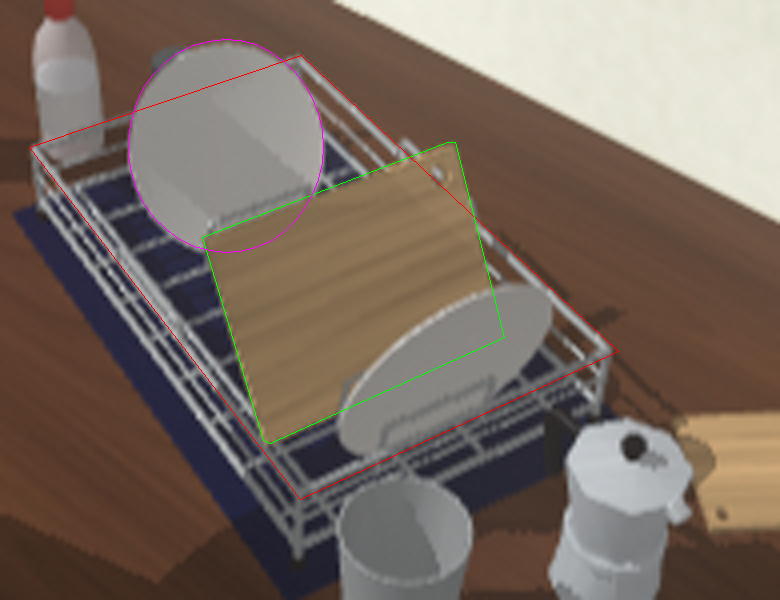

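The fits line up well. The 230 x 172 outline matches the slumped board and the 190 mm outline matches the white slumped plate, so both are the intended things. The board is in the rear place and the plate in the front place. Next I rise, turn the tool so its x is rack forward, and move over the spot ahead of the plate.

Emit:
servo_tool:
  commands:
    - [[0,0,0.1774],[0,0,-0.005],0.35]
    - [[0,0,0.1774],[0,0,-0.005],0.35]
    - [[0,0,0.1774],[0,0,-0.005],0.35]
    - [[0,0,0.1774],[0,0,-0.005],0.35]
    - [[0,0,0.1774],[0,0,-0.005],0.35]
    - [[0,0,0.1774],[0,0,-0.005],0.35]
    - [[0,0,0.1774],[0,0,-0.005],0.35]
    - [[0,0,0.1774],[0,0,-0.005],0.35]
    - [[0,0,0],[-0.0254,0.0358,0],0.35]
    - [[0,0,0],[-0.0254,0.0358,0],0.35]
    - [[0,0,0],[-0.0254,0.0358,0],0.35]
    - [[0,0,0],[-0.0254,0.0358,0],0.35]
    - [[0,0,0],[-0.0254,0.0358,0],0.35]
    - [[0,0,0],[-0.0254,0.0358,0],0.35]
    - [[0,0,0],[-0.0254,0.0358,0],0.35]
    - [[0,0,0],[-0.0254,0.0358,0],0.35]
    - [[0,0,0],[-0.0254,0.0358,0],0.35]
    - [[0,0,0],[-0.0254,0.0358,0],0.35]
    - [[0,0,0],[-0.0254,0.0358,0],0.35]
    - [[0,0,0],[-0.0254,0.0358,0],0.35]

```text
time: 3.2
position: [599.0, 185.5, 271.4]
tcp_rot: [0.795, 0.607, 0.0, -0.0]
contact_force: [0.7, 1.4, 0.1]
grip_width: 29.9
gripper_force: 0.0
```

Emit:
servo_tool:
  commands:
    - [[0,0,0],[0,0,0.0232],0.35]
    - [[0,0,0],[0,0,0.0232],0.35]
    - [[0,0,0],[0,0,0.0232],0.35]
    - [[0,0,0],[0,0,0.0232],0.35]
    - [[0,0,0],[0,0,0.0232],0.35]
    - [[0,0,0],[-0.01,0,0],0.35]
    - [[0,0,0],[-0.01,0,0],0.35]
    - [[0,0,0],[-0.008,0,0],0.35]
    - [[0,0,0],[-0.006,0,0],0.35]
    - [[0,0,0],[-0.006,0,0],0.35]
    - [[0,0,0],[-0.006,0,0],0.35]
    - [[0,0,0],[-0.006,0,-0.002],0.35]
    - [[0,0,0],[-0.006,0,-0.002],0.35]
    - [[0,0,0],[-0.006,0,-0.002],0.35]
    - [[0,0,0],[-0.006,0,-0.002],0.35]

```text
time: 5.08
position: [579.6, 118.5, 163.5]
tcp_rot: [0.795, 0.607, 0.0, 0.0]
contact_force: [0.7, 2.4, 2.8]
grip_width: 30.1
gripper_force: 1.2
```

```bash
cat > look.py <<'E'
import sys; from h import *
out=[]
for n,(x0,y0) in(("top",(155,115)),("side",(190,130))):
    out.append(cv2.resize(env.snapshot(n)[y0:y0+150,x0:x0+195,::-1].copy(),None,fx=2,fy=2,interpolation=cv2.INTER_CUBIC))
cv2.imwrite(f"pics/{sys.argv[1]}.png",np.hstack(out)); o=env.get_obs(); print(o["time"],o["position"],o["contact_force"],o["moment"])
E
python3 look.py a1
```

```text
5.175 [579.4734055  117.51430255 163.51734484] [1.97349710e-03 2.18777397e+00 1.69453771e+00] [ 0.32732696 -0.04666132 -0.02081949]
```

View pics/a1.png

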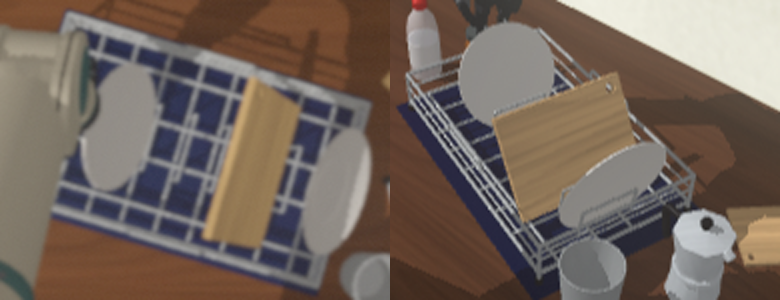

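The pictures show the plate tilting up with its foot in place and the fingers at its upper rim; board and back plate are undisturbed. I keep pushing, slower near the balance point.

Emit:
servo_tool:
  commands:
    - [[0,0,0],[-0.006,0,-0.002],0.35]
    - [[0,0,0],[-0.006,0,-0.002],0.35]
    - [[0,0,0],[-0.006,0,-0.002],0.35]
    - [[0,0,0],[-0.006,0,-0.002],0.35]
    - [[0,0,0],[-0.006,0,-0.002],0.35]
    - [[0,0,0],[-0.006,0,-0.002],0.35]
    - [[0,0,0],[-0.006,0,-0.001],0.35]
    - [[0,0,0],[-0.006,0,0],0.35]
    - [[0,0,0],[-0.005,0,0],0.35]
    - [[0,0,0],[-0.005,0,0],0.35]
    - [[0,0,0],[-0.004,0,0],0.35]
    - [[0,0,0],[-0.004,0,0],0.35]
    - [[0,0,0],[-0.004,0,0],0.35]

```text
time: 6.8
position: [561.1, 51.1, 176.2]
tcp_rot: [0.795, 0.607, -0.0, -0.0]
contact_force: [-0.4, -0.5, -0.1]
grip_width: 29.8
gripper_force: 0.1
```

```bash
cat > chk.py <<'E'
from h import *
o=env.get_obs(); print(o["time"],np.round(o["position"],1),np.round(o["contact_force"],1))
env.snapshot("side")
for l in("plate","board"):
    for d in env.silhouettes("side",l):
        c=np.argwhere(d["mask"]); print(l,round(d["score"],2),np.round(d["location"]),c.min(0),c.max(0),len(c))
E
python3 chk.py
```

```text
6.8 [561.1  51.1 176.2] [-0.4 -0.5 -0.1]
plate 0.93 [169. 256.] [148 229] [192 277] 1420
plate 0.83 [187. 151.] [170 126] [201 175] 1226
plate 0.74 [228. 249.] [156 194] [280 344] 4634
board 0.95 [250. 387.] [232 359] [263 415] 1419
board 0.9 [198. 270.] [168 241] [239 311] 2963
board 0.65 [154. 230.] [142 227] [165 240] 231
board 0.28 [228. 250.] [144 193] [280 343] 5085
```

```bash
python3 look.py a2
```

```text
7.05 [561.20116767  51.52119404 176.22770241] [ 0.13040428 -0.36889984  0.25839264] [ 0.02406095 -0.00467741  0.00489107]
```

View pics/a2.png

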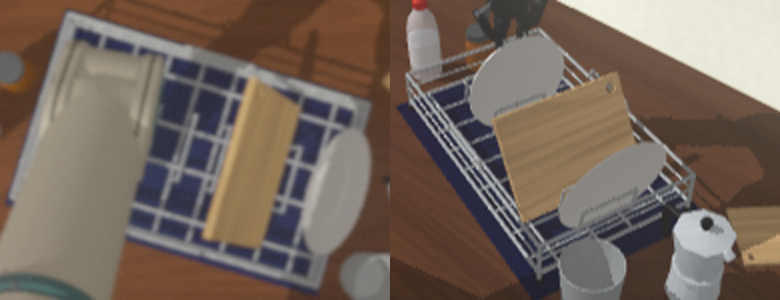

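The plate has tipped back: in the side view its rim is slanted like the back plate's, and the wrist force is zero. Now I back off, rise, cross over and come down between the plate and the board.

Emit:
servo_tool:
  commands:
    - [[0,0,0],[0.01,0,0],0.35]
    - [[0,0,0],[0.01,0,0],0.35]
    - [[0,0,0],[0,0,-0.0238],0.35]
    - [[0,0,0],[0,0,-0.0238],0.35]
    - [[0,0,0],[0,0,-0.0238],0.35]
    - [[0,0,0],[0,0,-0.0238],0.35]
    - [[0,0,0],[-0.0295,0,0],0.35]
    - [[0,0,0],[-0.0295,0,0],0.35]
    - [[0,0,0],[-0.0295,0,0],0.35]
    - [[0,0,0],[-0.0295,-0.001,0],0.35]
    - [[0,0,0],[0,0,0],0.35]
    - [[0,0,0],[0,0,0],0.35]

```text
time: 8.55
position: [534.9, -41.3, 271.5]
tcp_rot: [0.795, 0.607, 0.0, -0.0]
contact_force: [-0.4, -0.4, 0.2]
grip_width: 29.9
gripper_force: 0.0
```

```bash
cat > fitp.py <<'E'
from h import *
from scipy.optimize import minimize_scalar
env.snapshot("side"); M=near("side","plate",(169,256))
for ang in(-5,-8,-11,-14):
    P=lean(disc,np.radians(ang),121)
    q,c=fit({"side":M},P,[553,20,-.267]); d=q[:2]-[570.3,86.2]; print(ang,q,c,"v",d@[.264,.965],"u",d@[.965,-.264])
E
python3 fitp.py
```

```text
-5 [561.11563747  87.04831261  -0.7229263 ] 0.1608046553373308 v -1.6060500395260842 u -9.086864368382116
-8 [561.46909263  86.29675589  -0.76949852] 0.18224460468468162 v -2.2379901156103505 u -8.547369169467103
-11 [560.62500626  81.73045726  -0.69821496] 0.21423903416370726 v -6.867307092627451 u -8.156409677431471
-14 [562.93093016  82.92459056  -0.79154977] 0.24970479073183738 v -5.106204550940138 u -6.24644430612861
```

Emit:
servo_tool:
  commands:
    - [[0,0,0],[0,0,0.0232],0.35]
    - [[0,0,0],[0,0,0.0232],0.35]
    - [[0,0,0],[0,0,0.0232],0.35]
    - [[0,0,0],[0,0,0.0232],0.35]
    - [[0,0,0],[0,0,0.0232],0.35]
    - [[0,0,0],[-0.008,0,0],0.35]
    - [[0,0,0],[-0.008,0,0],0.35]
    - [[0,0,0],[-0.006,0,0],0.35]
    - [[0,0,0],[-0.006,0,0],0.35]
    - [[0,0,0],[-0.006,0,-0.001],0.35]
    - [[0,0,0],[-0.006,0,-0.001],0.35]
    - [[0,0,0],[-0.006,0,-0.001],0.35]
    - [[0,0,0],[-0.006,0,-0.001],0.35]
    - [[0,0,0],[-0.006,0,-0.001],0.35]

```text
time: 10.4
position: [518.8, -99.4, 160.5]
tcp_rot: [0.795, 0.607, -0.0, -0.0]
contact_force: [0.5, 1.0, 0.3]
grip_width: 29.7
gripper_force: 0.5
```

```bash
python3 look.py a3
```

```text
10.5 [ 518.67668737 -100.03492285  160.55225705] [0.05037154 0.95418216 0.569969  ] [ 0.11564012 -0.03378788 -0.02172446]
```

View pics/a3.png

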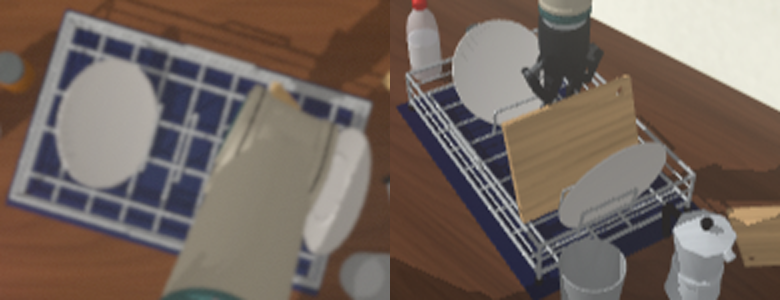

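The picture shows the plate (side view ~(500,72)) has come forward again. It had stopped just short of balance and came back when I retreated; I misread that picture. I finish the board, going clearly past balance, then redo the plate.

Emit:
servo_tool:
  commands:
    - [[0,0,0],[-0.006,0,-0.001],0.35]
    - [[0,0,0],[-0.006,0,-0.001],0.35]
    - [[0,0,0],[-0.006,0,-0.001],0.35]
    - [[0,0,0],[-0.006,0,-0.001],0.35]
    - [[0,0,0],[-0.006,0,-0.001],0.35]
    - [[0,0,0],[-0.006,0,-0.001],0.35]
    - [[0,0,0],[-0.006,0,-0.001],0.35]
    - [[0,0,0],[-0.006,0,-0.001],0.35]
    - [[0,0,0],[-0.006,0,0],0.35]
    - [[0,0,0],[-0.005,0,0],0.35]
    - [[0,0,0],[-0.004,0,0],0.35]
    - [[0,0,0],[-0.004,0,0],0.35]
    - [[0,0,0],[-0.004,0,0],0.35]
    - [[0,0,0],[-0.004,0,0],0.35]
    - [[0,0,0],[0,0,0],0.35]
    - [[0,0,0],[0,0,0],0.35]

```text
time: 12.5
position: [499.3, -171.0, 168.5]
tcp_rot: [0.795, 0.607, 0.0, -0.0]
contact_force: [0.2, 0.5, -0.3]
grip_width: 29.9
gripper_force: 0.0
```

```bash
cat > fitb.py <<'E'
from h import *
import sys
env.snapshot("side"); M=near("side","board",(197,275)); c=np.argwhere(M); print(c.min(0),c.max(0),len(c))
S=None
for ang in(8,4,0,-4,-8,-12,-16):
    r=np.radians(ang); zc=31+86*np.cos(r)+6*abs(np.sin(r)); v=-44.5+86*np.sin(r)+0
    q=[510.9+.264*v,-127.4+.965*v,-.266]; a=poly("side",place(q,lean(bx,r,zc)))
    print(ang,round(np.minimum(a,M).sum()/np.maximum(a,M).sum(),3), hull("side",place(q,lean(bx,r,zc))).min(0)[1].round(1))
o=env.get_obs(); print(o["time"],o["position"],o["contact_force"])
E
python3 fitb.py
```

```text
[181 256] [240 326] 1503
8 0.428 169.6
4 0.463 171.3
0 0.506 173.2
-4 0.56 175.2
-8 0.637 177.4
-12 0.692 179.9
-16 0.548 182.5
12.6 [ 499.29642495 -170.92171327  168.46153778] [-0.4883421   1.00424713  0.52905044]
```

Emit:
servo_tool:
  commands:
    - [[0,0,0],[0.01,0,0],0.35]
    - [[0,0,0],[0.02,0,0],0.35]
    - [[0,0,0],[0,0,-0.026],0.35]
    - [[0,0,0],[0,0,-0.026],0.35]
    - [[0,0,0],[0,0,-0.026],0.35]
    - [[0,0,0],[0,0,-0.026],0.35]
    - [[0,0,0],[0,0,0],0.35]

```text
time: 13.48
position: [508.6, -141.8, 274.2]
tcp_rot: [0.795, 0.607, 0.002, 0.001]
contact_force: [-0.3, 0.5, -0.3]
grip_width: 29.7
gripper_force: 0.0
```

```bash
python3 look.py a4; python3 fitb.py; python3 - <<'E'
from h import *
env.snapshot("top"); M=near("top","plate",(177,209)); print(M.sum())
for ang in(25,34,45,60,75):
    r=np.radians(ang); P=lean(disc,r,31+90*np.cos(r)); q,c=fit({"top":M},P,[570,86,-.267]); d=q[:2]-[570.3,86.2]
    print(ang,q.round(3),round(c,3),"v",d@[.264,.965],"u",d@[.965,-.264])
E
```

```text
13.575 [ 507.00276561 -141.31133708  272.0445749 ] [-0.67966178 -0.20062775 -0.85880281] [ 0.03363092 -0.01377924 -0.02729492]
[233 358] [263 416] 1453
8 0.0 169.6
4 0.0 171.3
0 0.0 173.2
-4 0.0 175.2
-8 0.0 177.4
-12 0.0 179.9
-16 0.0 182.5
13.675 [ 506.56362359 -141.49863105  271.43791569] [-0.11908731  0.55292758  1.13482222]
2477.0
25 [ 5.75712e+02  1.00396e+02 -3.35000e-01] 0.276 v 15.127756609737823 u 1.4749052016306365
34 [ 5.73629e+02  9.54240e+01 -3.17000e-01] 0.117 v 9.780196875260431 u 0.7770783358964045
45 [ 5.73096e+02  9.15390e+01 -2.56000e-01] 0.049 v 5.889791546265793 u 1.2883008379067156
60 [ 5.75225e+02  9.34970e+01 -2.76000e-01] 0.165 v 8.341545734240688 u 2.8259409775325905
75 [ 5.75763e+02  9.47970e+01 -3.15000e-01] 0.208 v 9.738624934903799 u 3.001930838540171
```

View pics/a4.png

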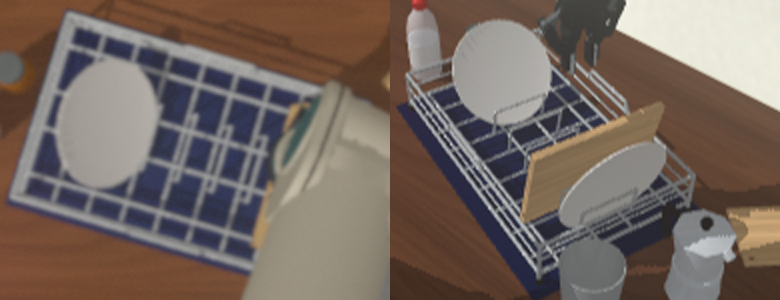

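```bash
python3 - <<'E'
from h import *
M={}
for n,rc in(("top",(177,209)),("side",(168,246))): env.snapshot(n); M[n]=near(n,"plate",rc); print(M[n].sum())
def c(p):
    P=place([p[0],p[1],p[4]/100],lean(disc,np.radians(p[2]),p[3])); return sum(1-np.minimum(a:=poly(n,P),m).sum()/np.maximum(a,m).sum() for n,m in M.items())
s=np.array([573,91.5,43,97,-26.7]); o=minimize(c,s,method="Nelder-Mead",options=dict(initial_simplex=[s]+[s+np.eye(5)[i]*k for i,k in enumerate((10,10,6,10,10))],xatol=.1,fatol=1e-4,maxiter=600))
p=o.x; d=p[:2]-[570.3,86.2]; r=np.radians(p[2]); v=d@[.264,.965]
print(p.round(1),o.fun,"v",v,"u",d@[.965,-.264],"low edge v,z",v-95*np.sin(r),p[3]-95*np.cos(r),"up",v+95*np.sin(r)+6*np.cos(r),p[3]+95*np.cos(r))
o=env.get_obs();print(o["time"],o["position"])
E
```

```text
2401.0
2041.0
[573.4  91.5  39.9 101.2 -28.7] 0.06193472737539918 v 5.917477336665448 u 1.6093836530271353 low edge v,z -54.96398515895436 28.229562617564994 up 71.4048990082987 174.08493652465748
13.975 [ 506.97420429 -142.17763161  272.06509249]
```

The board now stands back at about 12°, leaning like the back plate. The plate leans 40° forward with its foot still ahead of its divider and its upper edge 174 mm high. I go around it and push again, farther this time.

Emit:
servo_tool:
  commands:
    - [[0,0,0],[0.042,0.002,0],0.35]
    - [[0,0,0],[0.042,0,0],0.35]
    - [[0,0,0],[0.042,0,0],0.35]
    - [[0,0,0],[0.042,0,0],0.35]
    - [[0,0,0],[0.042,0,0],0.35]
    - [[0,0,0],[0.042,0,0],0.35]
    - [[0,0,0],[0.042,0,0],0.35]
    - [[0,0,0],[0.042,0,0],0.35]
    - [[0,0,0],[0,0,0],0.35]
    - [[0,0,0],[0,0,0.0244],0.35]
    - [[0,0,0],[0,0,0.0244],0.35]
    - [[0,0,0],[0,0,0.0244],0.35]
    - [[0,0,0],[0,0,0.0244],0.35]
    - [[0,0,0],[0,0,0.0244],0.35]
    - [[0,0,0],[0,0,0],0.35]

```text
time: 15.85
position: [596.3, 179.9, 148.7]
tcp_rot: [0.795, 0.606, -0.002, -0.001]
contact_force: [-0.2, 0.5, -0.6]
grip_width: 30.1
gripper_force: 0.0
```

Emit:
servo_tool:
  commands:
    - [[0,0,0],[-0.007,0,0],0.35]
    - [[0,0,0],[-0.007,0,0],0.35]
    - [[0,0,0],[-0.005,0,0],0.35]
    - [[0,0,0],[-0.005,0,-0.002],0.35]
    - [[0,0,0],[-0.005,0,-0.002],0.35]
    - [[0,0,0],[-0.005,0,-0.002],0.35]
    - [[0,0,0],[-0.005,0,-0.002],0.35]
    - [[0,0,0],[-0.005,0,-0.002],0.35]
    - [[0,0,0],[-0.005,0,-0.002],0.35]
    - [[0,0,0],[-0.005,0,-0.002],0.35]
    - [[0,0,0],[-0.005,0,-0.002],0.35]
    - [[0,0,0],[-0.005,0,-0.002],0.35]
    - [[0,0,0],[-0.005,0,-0.002],0.35]
    - [[0,0,0],[-0.005,0,-0.002],0.35]
    - [[0,0,0],[-0.005,0,-0.002],0.35]
    - [[0,0,0],[-0.005,0,-0.001],0.35]
    - [[0,0,0],[-0.005,0,-0.001],0.35]
    - [[0,0,0],[-0.005,0,0],0.35]
    - [[0,0,0],[-0.005,0,0],0.35]
    - [[0,0,0],[-0.005,0,0],0.35]

```text
time: 18.35
position: [570.2, 80.5, 176.4]
tcp_rot: [0.795, 0.607, -0.0, 0.0]
contact_force: [-0.4, 1.1, 1.5]
grip_width: 29.8
gripper_force: 0.5
```

Emit:
servo_tool:
  commands:
    - [[0,0,0],[-0.0045,0,0],0.35]
    - [[0,0,0],[-0.0045,0,0],0.35]
    - [[0,0,0],[-0.0045,0,0],0.35]
    - [[0,0,0],[-0.0045,0,0],0.35]
    - [[0,0,0],[-0.0045,0,0],0.35]
    - [[0,0,0],[-0.0045,0,0],0.35]
    - [[0,0,0],[-0.0045,0,0],0.35]
    - [[0,0,0],[-0.004,0,0],0.35]
    - [[0,0,0],[-0.004,0,0],0.35]
    - [[0,0,0],[-0.004,0,0],0.35]
    - [[0,0,0],[-0.003,0,0],0.35]
    - [[0,0,0],[0,0,0],0.35]
    - [[0,0,0],[0,0,0],0.35]
    - [[0,0,0],[0,0,0],0.35]

```text
time: 20.1
position: [558.1, 36.4, 176.5]
tcp_rot: [0.795, 0.607, 0.0, -0.0]
contact_force: [0.9, -0.8, 1.4]
grip_width: 30.0
gripper_force: 0.0
```

```bash
cat > fitq.py <<'E'
from h import *
env.snapshot("side"); M=near("side","plate",(172,257)); c=np.argwhere(M); print("mask",c.min(0),c.max(0),len(c))
B=lean(bx,np.radians(-12),116); v=-44.5-86*np.sin(np.radians(12)); bb=poly("side",place([510.9+.264*v,-127.4+.965*v,-.266],B))
for ang in(20,10,5,0,-5,-8,-11,-14):
    r=np.radians(ang); v=-53+90*np.sin(r); a=poly("side",place([570.7+.264*v,86+.965*v,-.27],lean(disc,r,31+92*np.cos(r))))*(1-bb)
    h=np.argwhere(a>.5); print(ang,round(np.minimum(a,M).sum()/np.maximum(a,M).sum(),3),h.min(0),h.max(0))
o=env.get_obs(); print(o["time"],o["position"],o["contact_force"])
E
python3 fitq.py
```

```text
mask [153 231] [192 278] 1258
20 0.556 [141 225] [193 273]
10 0.634 [143 228] [193 275]
5 0.69 [145 229] [193 276]
0 0.763 [147 230] [193 277]
-5 0.839 [150 231] [193 278]
-8 0.884 [152 232] [194 279]
-11 0.848 [153 233] [194 280]
-14 0.758 [155 233] [194 281]
20.2 [558.09740993  36.34466799 176.45337418] [-0.6369588  -0.08600991 -1.0966899 ]
```

This time the mask matches a lean of about -8 to -11° (top row 153; the failed try showed 148, about 0°). I back off gently and move away to the side.

Emit:
servo_tool:
  commands:
    - [[0,0,0],[0.005,0,0],0.35]
    - [[0,0,0],[0.01,0,0],0.35]
    - [[0,0,0],[0.015,0,0],0.35]
    - [[0,0,0],[0.02,0,0],0.35]
    - [[0,0,0],[0,0,-0.026],0.35]
    - [[0,0,0],[0,0,-0.026],0.35]
    - [[0,0,0],[0,0,-0.026],0.35]
    - [[0,0,0],[0,0,-0.026],0.35]
    - [[0,0,0],[0.035,-0.03,0],0.35]
    - [[0,0,0],[0.035,-0.03,0],0.35]
    - [[0,0,0],[0.035,-0.03,0],0.35]
    - [[0,0,0],[0.035,-0.03,0],0.35]
    - [[0,0,0],[0.035,-0.03,0],0.35]
    - [[0,0,0],[0.035,-0.03,0],0.35]
    - [[0,0,0],[0.03,-0.03,0],0.35]
    - [[0,0,0],[0.03,-0.03,0],0.35]
    - [[0,0,0],[0,0,0],0.35]
    - [[0,0,0],[0,0,0],0.35]

```text
time: 22.45
position: [410.9, 408.5, 280.4]
tcp_rot: [0.795, 0.607, -0.0, 0.0]
contact_force: [1.1, -1.1, 0.7]
grip_width: 29.5
gripper_force: 0.0
```

```bash
python3 look.py a5; python3 fitq.py
```

```text
22.55 [411.7201816  407.36385072 280.59424629] [0.45778306 0.53378985 0.05581251] [-0.06090743 -0.06098496  0.01956813]
mask [153 232] [193 277] 1237
20 0.545 [141 225] [193 273]
10 0.622 [143 228] [193 275]
5 0.679 [145 229] [193 276]
0 0.75 [147 230] [193 277]
-5 0.826 [150 231] [193 278]
-8 0.877 [152 232] [194 279]
-11 0.856 [153 233] [194 280]
-14 0.767 [155 233] [194 281]
22.65 [411.83231113 407.26546517 280.65815989] [-0.73994628  0.10817647 -0.67143745]
```

View pics/a5.png

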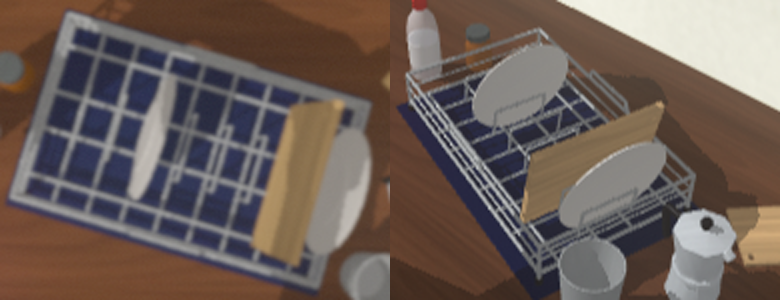

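Both stand, and the back plate, pot, cup, bottle and jar look unmoved. I'll do one numeric check before handing in.

```bash
python3 - <<'E'
from h import *
env.snapshot("top"); 
for l,rc,S,z,A,ref in(("plate",(190,232),disc,121,(-5,-8,-11,-14),[570.3,86.2]),("board",(205,300),bx,116,(-8,-12,-16),[510.9,-127.4])):
    m=near("top",l,rc); print(l,m.sum())
    for ang in A:
        v=-68 if l=="plate" else -62; q,c=fit({"top":m},lean(S,np.radians(ang),z),[ref[0]+.264*v,ref[1]+.965*v,-.267]); d=q[:2]-ref
        print(ang,q.round(2),round(c,3),"v",(d@[.264,.965]).round(1),"u",(d@[.965,-.264]).round(1))
E
```

```text
plate 564.0
-5 [ 5.5642e+02  2.4290e+01 -2.6000e-01] 0.379 v -63.4 u 3.0
-8 [ 5.5676e+02  2.5710e+01 -2.7000e-01] 0.166 v -61.9 u 2.9
-11 [ 5.5643e+02  2.7770e+01 -2.8000e-01] 0.119 v -60.0 u 2.0
-14 [ 5.5435e+02  3.1370e+01 -2.8000e-01] 0.248 v -57.1 u -0.9
board 2012.0
-8 [ 4.9458e+02 -1.8736e+02 -2.7000e-01] 0.12 v -62.2 u 0.1
-12 [ 4.9568e+02 -1.8413e+02 -2.8000e-01] 0.036 v -58.8 u 0.3
-16 [ 4.9638e+02 -1.8029e+02 -2.8000e-01] 0.14 v -54.9 u -0.1
```

```bash
python3 -c "
from rig import env
print(env.hand_in())"
```

```text
the job is handed in; nothing more can be done
None
```

I handed the job in at about 23 s with the plate leaning back about 11° and the board about 12°, each in its own slot, and nothing else looked moved. My first push on the plate stopped short of balance and it slumped forward again, so I stood the board first and then pushed the plate a second time.

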